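# Load a pin stick into the bench pin setter

### The job

Load the full-length stick of drive pins into the channel of the bench pin setter, upright, flat on the channel floor, with the spring follower pressing it against the nose; work gently and never force the stick against the setter. Then slide the cover rail fully home over the stick, let go, and leave the other things on the bench where they are.

Things in the scene. Friction and masses are not known exactly. Their poses are not given: they have to be found in the camera images.
- stick_mid (a point): centre of the full-length stick of drive pins, to be loaded: a loose straight bar of 12 steel pins held side by side by plain steel bands, 90 mm long (its x axis), 14 mm wide (y) and 44 mm high (z), about 145 g, both ends alike. It stands upright on the bench on its 90 x 14 mm underside; the point is half-way up, 22 mm above its underside.
- setter: the bench pin setter: grey base 240 x 84 x 18 mm, fixed to the bench. Origin on the bench below the inner face of the nose; x runs along the channel from nose to rear, y across, z up. The open-topped aluminium channel, with nose and follower, is clamped on a cross-slide: its middle lies anywhere within 9 mm to either side of this x axis, not shown by any pose here: find its fence by touch.
- wall_mid (a point): point on the setter's x axis, 53.5 mm behind the nose, at the height of the channel floor, 24 mm above the bench. The channel is 16.4 mm wide between walls 6 mm thick, from x = -15 to 122 mm in the setter's frame. The wall on the setter's +y side is a fence, 22 mm high above the floor; the one on the -y side is 12 mm high. The clamped channel does not give when touched.
- nose (a point): point on the setter's x axis at the upper inner edge of the nose, 38 mm above the bench. The nose is a dark block closing the channel's front end, as wide as the channel, 14 mm high above its floor, from x = -15 to 0 mm in the setter's frame. It shifts sideways with the channel.
- loaded (a point): where the middle of the loaded stick belongs, but for the channel's sideways setting: x = 45 mm in the setter's frame, 46 mm above the bench. A loaded stick lies along x on the channel floor, one end on the nose, its middle up to 10.2 mm to either side of this point in y. Fixed to the setter's base.
- follower (a joint): spring follower in the channel: upright dark block 12 mm thick, 15 mm wide, top 68 mm above the bench. Travel to the rear, m: at 0 (unloaded) its front face is at x = 60 mm in the setter's frame, 30 mm too near the nose for the stick; hard stop at 0.042. It pushes towards the nose with 1.6 N at 0, 4 N at 0.030, 5 N at 0.042. It reads 0.030 with the stick loaded.
- rail (a joint): cover rail, an inverted steel U 88 mm long, 70 mm wide, top 76 mm above the bench, sliding along the setter's x on its base. Travel in m: 0 = fully home (covers x = 10 to 98 mm; hard stop), about 0.1 = open, clear of the loading space (starts 0.092 to 0.102). Friction about 3 N, stays where left. It passes 4 mm over a seated stick and jams on one that stands proud.
- rail_knob (a point): centre of the round black knob on the cover rail: 20 mm across, 30 mm high (76 to 106 mm above the bench). It moves with the rail; at x = 80 mm in the setter's frame when the rail is home. Grip or push it from above.
- stub_mid (a point): bystander: centre of a part-used stub of the same pins, 37.5 mm long, 14 mm wide, 44 mm high, standing on the bench; not to be loaded or moved.
- can: bystander: bare metal can, 72 mm across, 110 mm high, standing on the bench behind the setter; origin at its underside.
- square: bystander: flat welder's angle, two legs about 100 mm long, 18 mm wide, 12 mm thick, lying on the bench; origin under the middle of one leg.
- wrench: bystander: a wrench lying on the bench beyond the setter's nose end, about 15 mm high.
- hammer: bystander: a hammer lying at the robot's right side of the bench.
- wirebrush: bystander: a brush lying at the robot's left side of the bench.
- bracket: bystander: a bent steel L bracket, 60 x 50 x 54 mm, on the bench at the far left.
- collar: bystander: a steel collar, 60 mm across, 25 mm high, on the bench at the far right.
Not all that is in view belongs to the job. Leave any brown or orange look-alike of the part that bears stick_mid alone.

How it is judged:
By the outcome, as a careful person would: the job done as asked, in the order asked, and still so for the second after the job is handed in, with the robot touching nothing.
It also fails if it takes over 59 s, if anything falls off the work surface, if the arm or the gripper's body presses on something with over 40 N, if the wrist force passes 120 N, or if a joint passes its speed limit or range.

### The arm

A 6-joint arm with a two-finger parallel gripper is mounted at the origin on the work surface. World frame = base frame: x ahead of the robot, y to its left, z up, the work surface at z = 0. Lengths are in m, angles in degrees, forces in N, time in s.
With the tool pointing down it reaches from about 0.35 to 0.875 m from the base axis. Payload 4.2 kg.
Tool frame: the origin (TCP) lies between the finger pads; the fingertips stand 11 mm ahead of it and the grasp point (between the pads) lies 8 mm behind it; y points along the fingers, x is the direction in which the jaws open and shut, and the axes are right-handed (so a half turn about y gives the same grasp; the last joint's range is limited). The gripper opens to 87 mm and grips with 3 to 60 N. Pads are 19 mm wide; open, the fingers measure 117 mm over their backs; the gripper's body (75 mm by 190 mm) begins 51 mm behind the grasp point.
Start: joints at [80.077, 22.042, 0.453, 0, -68.411, -14.817], TCP at [0.262, 0.568, 0.234] pointing down, gripper open.
Joint ranges: [-179.83, 179.83], [-69.29, 118.12], [-61.27, 80.66], [-181.25, 117.63], [-171.15, -9.14], [-177.46, 177.46]. Speed limits (degrees/s): [159.86, 159.86, 180, 180, 180, 180].

### API

Orientations are given as [roll, pitch, yaw] about the fixed x, y, z axes, in that order (R = Rz(yaw) Ry(pitch) Rx(roll)).
In Python, from rig import monitor, eyes, workorder gives the robot as it stands. The module is installed in compiled form; this text tells all that it offers.
- The arm moves only by the tool step_arm, never from a script. Its argument "deltas" is a list that holds one entry, the list of rows, each a list of 5 numbers: the opening, from 0 (shut) to 1 (fully open), then the shift along the tool's x, y, z in m, then the turn about the tool's y in degrees. In form: [[[grip, x, y, z, roll], ...]]. A call has 1 to 12 rows; each row is the pose to reach, as a shift and turn from the pose measured when the call began, along the tool's axes at that moment; what a row does not reach only later rows make up. A row lasts 1/12 s, in which the tool goes at most 41.7 mm and 7.16 degrees, less where a joint would pass 70% of its speed; a pose out of reach is approached as far as the arm can. A call with a gripper value outside its range is refused whole. The fingers move at their own pace and stop on an object; "grip_force" is the grip in N (left out, the last holds). Time passes only in rows, so rows that repeat a pose let the fingers close. It gives the time, the measured TCP pose, the force and the opening at its end, in the units of the state.
- monitor.read_state(): the state, without advancing time (a new reading comes with each control period).
- eyes.get_image(name): name is "scene" or "top" or "wrist"; returns a dict with "pixels" (384x512x3 uint8, red, green, blue), "K" (3x3 intrinsics, pixels), "D" ([k1, k2, p1, p2, k3] as OpenCV has them; the pictures are not rectified), "R" (3x3) and "t" (3): a world point X has camera coordinates R X + t; the wrist camera has in their place "hand_eye" (4x4, takes a point from camera to tool coordinates, whose origin is the TCP and whose axes are the tool frame's). Camera axes: x right, y down, z forward; pixel columns grow to the right and rows downward; lengths in m; the calibration is good to about 2 mm. A picture is of the moment at which its call begins: read the wrist's pose just before it. There is no depth.
- workorder.job_done(): hands the job in, once; it reports no verdict.
Trained networks look in a picture, given as the dict that the camera call returned (one of the last four; its "shot" number tells which), for a name from the list of things; names that differ only in an ending like _2 or _b are one class to them, and where a whole thing is asked for, a point or a joint stands for the part that bears it (a point fixed in the world has none). Each returns a list of dicts, best first, with "score" (0 to 1); they miss things now and then, are a little off and sometimes report something else, mostly with a low value. They report only what shows in the picture. A call takes as long as a camera call. They do not tell look-alikes from the thing itself.
- eyes.silhouettes(picture, query): "mask" (384x512 bool, what is visible of it) and "point" ([column, row] in pixels, amid what is visible of it).
The state is a dict: "time_s": time; "joint_positions": joint angles; "joint_velocities": joint speeds; "tau": joint torques, N m; "eef_pos": TCP position; "tcp_rot": TCP orientation; "force": force on the tool from outside, world axes, zero at the start; "ft_torque": the same for the moment, N m; "width": opening from 0.0 (shut) to 1.0 (fully open).
Only numpy, scipy, OpenCV 4.12 (cv2) and the standard library are available. Lean on these libraries where they do the work, as an engineer would, in place of code of your own. Each camera call takes 0.05 s, during which the arm holds its last target. There are 200 camera calls.

## Working session

There is one attempt and no reset: what is moved stays moved. The work goes in short steps, Python scripts to look and compute and a tool call to move; the robot and the scene stay as the last step left them, time stands still between calls to the robot, and variables do not carry over. Pictures are saved under pics/ and viewed, about 8 in all and at most 12, crops included, and the job is handed in when it is done.

Besides the shell and the picture viewer there is one more tool, called after ">>>" by a JSON object that holds its "fn" and its "kwargs", one argument or row to a line. step_arm: Moves the arm, as the interface text tells. Its arguments: {"type":"object","properties":{"deltas":{"type":"array","items":{"type":"array","items":{"type":"array","items":{"type":"number"}}}},"grip_force":{"type":"number"}},"required":["deltas"]}

```bash
mkdir -p pics; cat > h.py <<'E'
import numpy as np, cv2
from scipy.spatial.transform import Rotation as Ro
from rig import monitor, eyes, workorder
def save(p,n,crop=None,s=1):
    im=p["pixels"][:,:,::-1]
    if crop: c0,r0,c1,r1=crop; im=im[r0:r1,c0:c1]
    cv2.imwrite("pics/"+n,cv2.resize(np.ascontiguousarray(im),None,fx=s,fy=s,interpolation=cv2.INTER_CUBIC))
def tcp():
    s=monitor.read_state(); T=np.eye(4); T[:3,:3]=Ro.from_euler('xyz',s["tcp_rot"],degrees=True).as_matrix(); T[:3,3]=s["eef_pos"]; return T
def ext(p,T=None):
    if "hand_eye" in p:
        W=np.linalg.inv(T@np.array(p["hand_eye"])); return W[:3,:3],W[:3,3]
    return np.array(p["R"]),np.array(p["t"])
def pt(p,px,z,T=None):
    R,t=ext(p,T); px=np.array(px,float).reshape(-1,1,2)
    u=cv2.undistortPoints(px,np.array(p["K"]),np.array(p["D"])).reshape(-1,2)
    d=np.c_[u,np.ones(len(u))]@R; c=-R.T@t
    return c+d*((z-c[2])/d[:,2])[:,None]
def proj(p,X,T=None):
    R,t=ext(p,T); return cv2.projectPoints(np.array(X,float).reshape(-1,1,3),cv2.Rodrigues(R)[0],t,np.array(p["K"]),np.array(p["D"]))[0].reshape(-1,2)
E
python3 - <<'E'
from h import *
print(monitor.read_state())
for n in["top","scene"]:
    p=eyes.get_image(n); save(p,n+"0.png",s=1.5)
    print(n,np.round(p["K"],1).tolist(),"cam",np.round(-np.array(p["R"]).T@np.array(p["t"]),3))
    for q in["stick_mid","stub_mid","setter","follower","rail","rail_knob","nose","can"]:
        print(q,[(round(d["score"],2),np.round(d["point"]).tolist(),int(d["mask"].sum())) for d in eyes.silhouettes(p,q)])
p=eyes.get_image("wrist");print(np.round(p["hand_eye"],3).tolist())
E
```

```text
{'time_s': 0.0, 'joint_positions': array([ 8.00767337e+01,  2.20910266e+01,  3.78580406e-01, -2.72082840e-02,
       -6.84102566e+01, -1.48152061e+01]), 'joint_velocities': array([-0.00419159,  0.00517833, -0.01496997,  0.05981759,  0.00800615,
        0.05820311]), 'tau': array([-1.81020719e-04, -3.90667677e+01,  1.87407374e+01,  4.21975225e+00,
        1.09339046e-02, -1.93663777e-04]), 'eef_pos': array([0.26130905, 0.56711372, 0.2324532 ]), 'tcp_rot': array([ -89.99306161,   -0.1250894 , -114.74851853]), 'force': array([ 1.13589818,  0.5852648 , -0.48761691]), 'ft_torque': array([-0.01198552,  0.01898871,  0.04539485]), 'width': 1.0013154632057162}
top [[480.5, 0.0, 252.1], [0.0, 480.5, 194.2], [0.0, 0.0, 1.0]] cam [ 0.502 -0.022  1.536]
stick_mid [(0.58, [203.0, 231.0], 150), (0.56, [122.0, 197.0], 180), (0.5, [154.0, 238.0], 218), (0.47, [164.0, 207.0], 146)]
stub_mid []
setter [(0.73, [274.0, 214.0], 2174)]
follower [(0.6, [276.0, 213.0], 2110)]
rail [(0.76, [254.0, 210.0], 661), (0.58, [323.0, 161.0], 343)]
rail_knob [(0.71, [258.0, 211.0], 641)]
nose [(0.8, [275.0, 220.0], 2135)]
can [(0.92, [279.0, 142.0], 523), (0.74, [358.0, 235.0], 61)]
scene [[427.7, 0.0, 264.2], [0.0, 427.7, 194.8], [0.0, 0.0, 1.0]] cam [1.233 0.223 1.208]
stick_mid [(0.81, [398.0, 250.0], 336), (0.76, [358.0, 227.0], 334), (0.68, [328.0, 196.0], 289), (0.5, [374.0, 198.0], 217)]
stub_mid []
setter [(0.56, [258.0, 186.0], 1995)]
follower [(0.47, [255.0, 177.0], 37)]
rail [(0.55, [270.0, 186.0], 711)]
rail_knob [(0.65, [270.0, 189.0], 719)]
nose [(0.58, [259.0, 186.0], 2129)]
can [(0.79, [223.0, 237.0], 718)]
[[1.0, 0.0, -0.001, 0.001], [0.001, -0.245, 0.97, -0.151], [0.0, -0.97, -0.245, 0.067], [0.0, 0.0, 0.0, 1.0]]
```

View pics/top0.png

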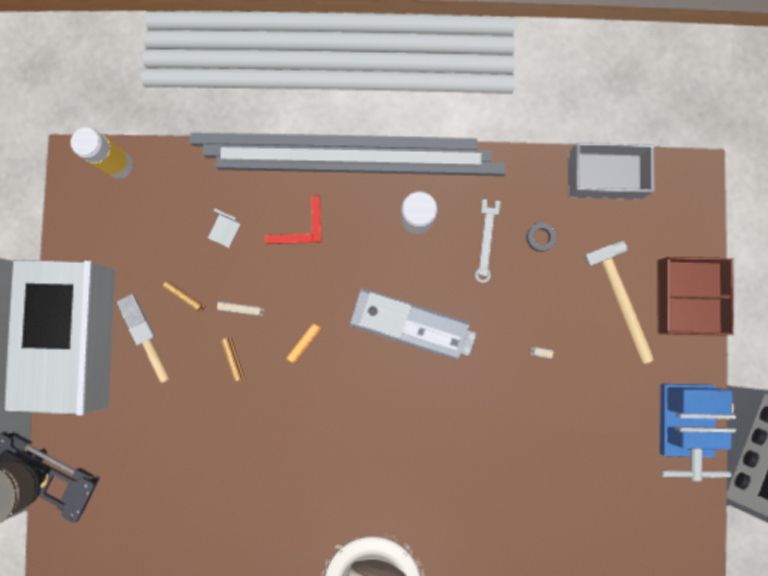

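View pics/scene0.png

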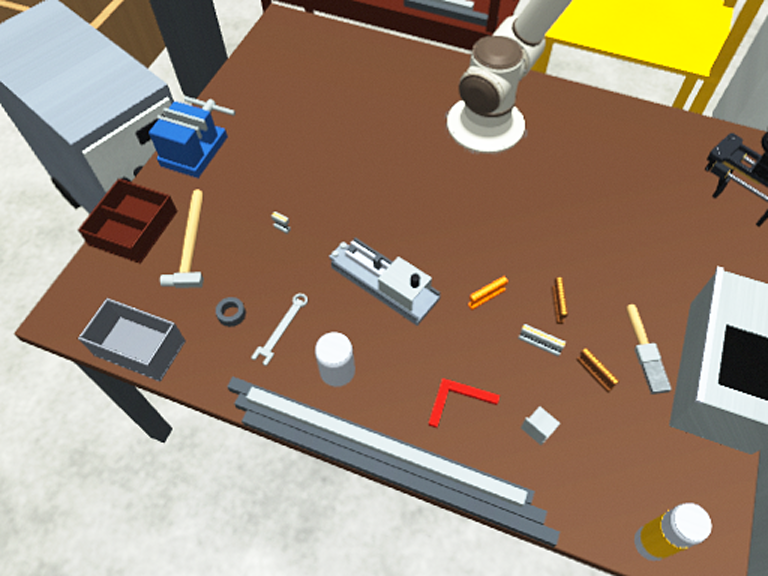

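```bash
python3 - <<'E'
from h import *
p=eyes.get_image("top")
save(p,"c1.png",(130,185,330,245),4)
m=[d for d in eyes.silhouettes(p,"stick_mid")]
for d in m:
    print(d["score"],cv2.minAreaRect(np.argwhere(d["mask"])[:,::-1].astype(np.float32)),pt(p,d["point"],.04)[0])
print("stick ends",pt(p,[(145,203),(176,208)],.044))
d=eyes.silhouettes(p,"setter")[0]
r=cv2.minAreaRect(np.argwhere(d["mask"])[:,::-1].astype(np.float32));print(r, pt(p,cv2.boxPoints(r),.018))
E
```

```text
0.78 ((154.8000030517578, 239.4000244140625), (29.092952728271484, 8.221921920776367), 71.56504821777344) [0.46036968 0.30101205 0.04      ]
0.66 ((202.5, 229.00001525878906), (5.600000381469727, 27.800003051757812), 36.869895935058594) [0.49245593 0.15394737 0.04      ]
0.44 ((122.59402465820312, 197.58612060546875), (31.06433868408203, 6.707550048828125), 33.023868560791016) [0.58858066 0.40391882 0.04      ]
0.25 ((279.5, 141.5), (27.0, 23.0), 90.0) [ 0.7721619  -0.08295867  0.04      ]
stick ends [[0.57322706 0.33639997 0.044     ]
 [0.56033588 0.2381967  0.044     ]]Traceback (most recent call last):
  File "<stdin>", line 8, in <module>
IndexError: list index out of range
```

View pics/c1.png

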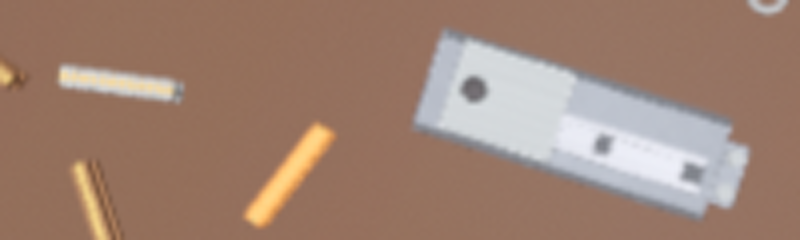

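Pictures so far (3): the top view shows these things that could be taken for the stick. In top pixels, the steel bar is at (160,206), brown bars at (122,197) and (154,239), an orange bar at (202,229), and the short steel stub at (361,235). The crop confirms (160,206) is the full-length steel stick. The setter has its knob at (248,207), follower at (281,221) and nose at (303,228). It points to the right, so the fence is on the robot's side.

>>> {"fn": "step_arm", "kwargs": {
  "deltas": [
    [[1, 0.005, 0, 0.016, 3], [1, 0.015, 0, 0.047, 9], [1, 0.027, 0, 0.085, 16], [1, 0.039, 0, 0.122, 23], [1, 0.051, 0, 0.16, 30], [1, 0.063, 0, 0.198, 37], [1, 0.075, 0, 0.236, 44], [1, 0.087, 0, 0.273, 51], [1, 0.1, 0, 0.312, 58], [1, 0.111, 0, 0.35, 65], [1, 0.121, 0, 0.38, 70], [1, 0.126, 0, 0.395, 73]]
  ]
}}

```text
time_s: 2.1
eef_pos: [0.5699, 0.285, 0.2334]
tcp_rot: [-90.0, 0.0, 171.8]
force: [-0.3, 0.0, -0.8]
width: 1.001
```

>>> {"fn": "step_arm", "kwargs": {
  "deltas": [
    [[1, 0, 0, 0, 0], [1, 0, 0, 0, 0], [1, 0, 0, 0, 0]]
  ]
}}

```text
time_s: 2.35
eef_pos: [0.5695, 0.2853, 0.2333]
tcp_rot: [-90.0, -0.0, 171.9]
force: [0.2, 0.1, 0.8]
width: 0.996
```

```bash
python3 - <<'E'
from h import *
T=tcp(); s=monitor.read_state(); print(s["time_s"],s["joint_positions"],s["eef_pos"],s["tcp_rot"])
p=eyes.get_image("wrist"); save(p,"w1.png",s=1.5)
np.savez("w1.npz",T=T)
for d in eyes.silhouettes(p,"stick_mid"):
    r=cv2.minAreaRect(np.argwhere(d["mask"])[:,::-1].astype(np.float32));print(d["score"],d["point"],r,pt(p,r[0],.044,T))
E
```

```text
2.35 [ 4.11444610e+01  2.32326859e+01  2.25171861e+00  1.99521279e-02
 -6.90439199e+01 -4.92475765e+01] [0.56950755 0.28526145 0.23325373] [-8.99689851e+01 -2.13450034e-03  1.71904024e+02]
0.73 [262.4, 181.9] ((260.07171630859375, 181.58135986328125), (71.08368682861328, 11.106826782226562), 88.40885925292969) [[0.56941042 0.28873613 0.044     ]]
0.68 [253.5, 271.8] ((258.281982421875, 259.4642028808594), (15.462782859802246, 57.65941619873047), 27.758541107177734) [[0.58721548 0.39700267 0.044     ]]
0.61 [298.8, 63.0] ((299.5444641113281, 64.72354125976562), (77.94638061523438, 22.53750228881836), 30.17351722717285) [[0.50518407 0.15916878 0.044     ]]
0.58 [341.2, 178.8] ((341.39544677734375, 177.29664611816406), (19.538925170898438, 71.93067932128906), 62.78388977050781) [[0.4660669  0.29779747 0.044     ]]
```

View pics/w1.png

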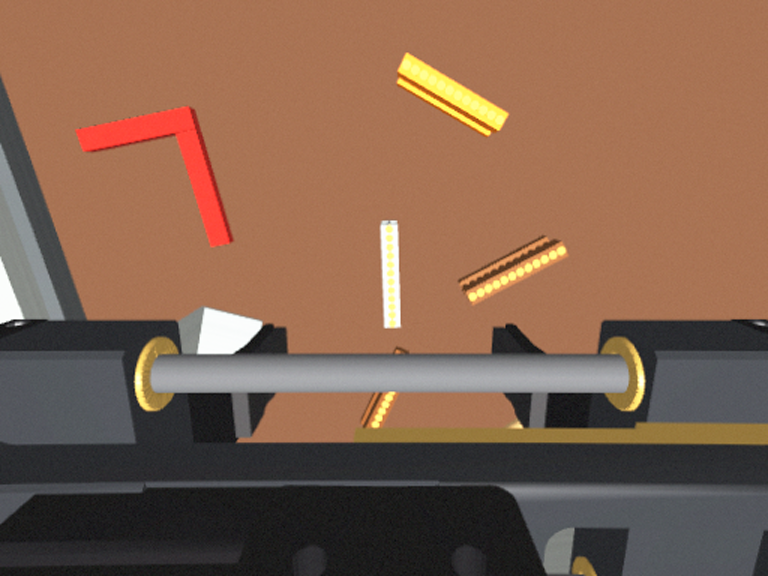

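Picture 4: the steel stick runs from (259,148) to (261,218) in wrist pixels. Its middle is at about (0.569, 0.289), 1.3° off the tool axis. A brown look-alike lies about 60 mm to the right, so I'll go down with the jaws partly closed.

>>> {"fn": "step_arm", "kwargs": {
  "deltas": [
    [[0.4, 0, 0.01, -0.002, -1.3], [0.4, 0, 0.035, -0.003, -1.3], [0.4, 0, 0.065, -0.003, -1.3], [0.4, 0, 0.095, -0.003, -1.3], [0.4, 0, 0.125, -0.003, -1.3], [0.4, 0, 0.15, -0.003, -1.3], [0.4, 0, 0.17, -0.003, -1.3], [0.4, 0, 0.185, -0.003, -1.3], [0.4, 0, 0.193, -0.003, -1.3], [0.4, 0, 0.198, -0.003, -1.3], [0.4, 0, 0.198, -0.003, -1.3]]
  ]
}}

```text
time_s: 3.37
eef_pos: [0.5689, 0.2892, 0.0345]
tcp_rot: [-89.9, -0.0, 173.4]
force: [-0.8, 0.4, -1.0]
width: 0.406
```

>>> {"fn": "step_arm", "kwargs": {
  "deltas": [
    [[0.1, 0, 0, 0, 0], [0.1, 0, 0, 0, 0], [0.1, 0, 0, 0, 0], [0.1, 0, 0, 0, 0], [0.1, 0, 0, 0, 0], [0.1, 0, 0, 0, 0]]
  ],
  "grip_force": 25
}}

```text
time_s: 3.87
eef_pos: [0.5693, 0.2894, 0.0354]
tcp_rot: [-90.0, 0.0, 173.4]
force: [-0.7, 0.4, 2.6]
width: 0.157
```

>>> {"fn": "step_arm", "kwargs": {
  "deltas": [
    [[0.1, 0, -0.005, 0, 0], [0.1, 0, -0.02, 0, 0], [0.1, 0, -0.045, 0, 0], [0.1, 0, -0.075, 0, 0], [0.1, 0, -0.105, 0, 0], [0.1, 0, -0.135, 0, 0], [0.1, 0, -0.16, 0, 0], [0.1, 0, -0.175, 0, 0], [0.1, 0, -0.18, 0, 0]]
  ]
}}

```text
time_s: 4.62
eef_pos: [0.5703, 0.29, 0.2192]
tcp_rot: [-90.2, 0.3, 173.4]
force: [0.6, 0.3, -1.0]
width: 0.163
```

```bash
python3 - <<'E'
from h import *
p=eyes.get_image("top")
f=lambda c,r:(130+c/4-.375,185+r/4-.375)
print("nose",pt(p,f(692,172),.038),"foll",pt(p,f(603,145),.068),"knob",pt(p,f(474,89),.106))
B=pt(p,[f(447,30),f(732,122),f(702,217),f(415,127)],.018);print("base corners",B)
e=B[0]-B[1];print(np.degrees(np.arctan2(e[1],e[0])),np.linalg.norm(e),np.linalg.norm(B[0]-B[3])); e=B[3]-B[2];print(np.degrees(np.arctan2(e[1],e[0])),np.linalg.norm(e))
for q in["setter","rail","rail_knob"]:
  for d in eyes.silhouettes(p,q):
    r=cv2.minAreaRect(np.argwhere(d["mask"])[:,::-1].astype(np.float32));print(q,d["score"],r)
E
```

```text
nose [[ 0.51044387 -0.15771221  0.038     ]] foll [[ 0.52896035 -0.08673749  0.068     ]] knob [[0.5672386  0.01191707 0.106     ]]
base corners [[ 0.61745451  0.03671488  0.018     ]
 [ 0.55077376 -0.19024581  0.018     ]
 [ 0.47545234 -0.16815467  0.018     ]
 [ 0.53997117  0.05971371  0.018     ]]
73.62728387263094 0.23655333132136916 0.08082458893340133
74.19102030922807 0.2368262666326212
setter 0.8 ((275.8491516113281, 216.6605682373047), (82.00332641601562, 27.313257217407227), 17.571260452270508)
setter 0.36 ((195.0, 146.5), (31.0, 38.0), 90.0)
rail 0.73 ((256.6000061035156, 210.20001220703125), (28.460494995117188, 23.400854110717773), 18.434947967529297)
rail_knob 0.84 ((256.45001220703125, 210.15000915527344), (29.409181594848633, 22.768400192260742), 18.434947967529297)
```

>>> {"fn": "step_arm", "kwargs": {
  "deltas": [
    [[0.1, -0.001, 0, 0.015, 0.5], [0.1, -0.002, 0, 0.045, 1], [0.1, -0.004, 0, 0.085, 2], [0.1, -0.006, 0, 0.125, 3], [0.1, -0.008, 0, 0.165, 4], [0.1, -0.01, 0, 0.205, 5], [0.1, -0.012, 0, 0.245, 6], [0.1, -0.014, 0, 0.285, 7], [0.1, -0.016, 0, 0.325, 8], [0.1, -0.018, 0, 0.365, 9], [0.1, -0.02, 0, 0.4, 9.5], [0.1, -0.0207, 0, 0.422, 9.5]]
  ]
}}

```text
time_s: 5.82
eef_pos: [0.5378, -0.136, 0.2129]
tcp_rot: [-89.8, -0.3, 163.6]
force: [-0.4, -0.1, -2.1]
width: 0.155
```

>>> {"fn": "step_arm", "kwargs": {
  "deltas": [
    [[0.1, 0, 0, 0.008, 0], [0.1, 0, 0, 0.012, 0], [0.1, 0, 0, 0.012, 0], [0.1, 0, 0, 0.012, 0]]
  ]
}}

```text
time_s: 6.15
eef_pos: [0.5342, -0.1469, 0.2124]
tcp_rot: [-89.8, -0.4, 163.7]
force: [-0.2, 0.0, -1.8]
width: 0.157
```

```bash
python3 - <<'E'
from h import *
T=tcp(); s=monitor.read_state(); print(s["time_s"],s["eef_pos"],s["tcp_rot"],s["force"])
p=eyes.get_image("wrist"); save(p,"w2.png",s=1.5)
np.savez("w2.npz",T=T); import pickle; pickle.dump((p,T),open("w2.pkl","wb"))
for q in["rail_knob","follower","nose"]:
  for d in eyes.silhouettes(p,q):
    r=cv2.minAreaRect(np.argwhere(d["mask"])[:,::-1].astype(np.float32));print(q,d["score"],d["point"],r)
E
```

```text
6.15 [ 0.53421661 -0.1469298   0.21239807] [-89.77185646  -0.38206127 163.6608574 ] [-0.1656554   0.02663143 -1.83963345]
nose 0.77 [278.4, 170.2] ((266.5255126953125, 179.78662109375), (67.06437683105469, 94.68962860107422), 2.0454084873199463)
```

View pics/w2.png

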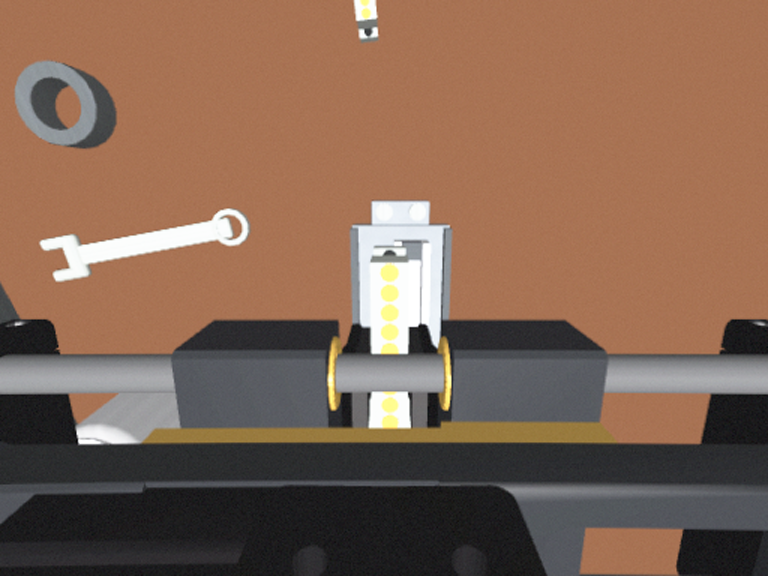

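```bash
python3 - <<'E'
from h import *
import pickle
p,T=pickle.load(open("w2.pkl","rb"))
save(p,"w2c.png",(220,125,320,235),6)
ux=np.array([.2773,.9608]);uy=np.array([-.9608,.2773])
for n,px,z in[("baseL",(234.3,152),.018),("baseR",(299.7,152),.018),("baseL2",(234.3,205),.018),("baseR2",(298,215),.018),("stick front L",(247.3,173.5),.221),("stick front R",(273,173.5),.221),("noseedge",(267,161),.038)]:
    X=pt(p,px,z,T)[0]; print(n,X.round(4),"u",(X[:2]@ux).round(4),(X[:2]@uy).round(4), "tool",np.round((np.linalg.inv(T)@np.r_[X,1])[:3],4))
E
```

```text
baseL [ 0.5542 -0.1885  0.018 ] u -0.0275 -0.5848 tool [-0.0322  0.1943  0.0335]
baseR [ 0.4747 -0.1652  0.018 ] u -0.0271 -0.5019 tool [0.0506 0.1949 0.0335]
baseL2 [ 0.5754 -0.1219  0.018 ] u 0.0424 -0.5866 tool [-0.0337  0.194  -0.0364]
baseR2 [ 0.4976 -0.0844  0.018 ] u 0.0569 -0.5015 tool [ 0.0514  0.1945 -0.0505]
stick front L [ 0.5288 -0.1894  0.221 ] u -0.0353 -0.5606 tool [-0.0067 -0.0085  0.0423]
stick front R [ 0.5157 -0.1856  0.221 ] u -0.0353 -0.5469 tool [ 0.007  -0.0084  0.0423]
noseedge [ 0.5175 -0.1686  0.038 ] u -0.0184 -0.544 tool [0.0087 0.1746 0.0248]
```

View pics/w2c.png

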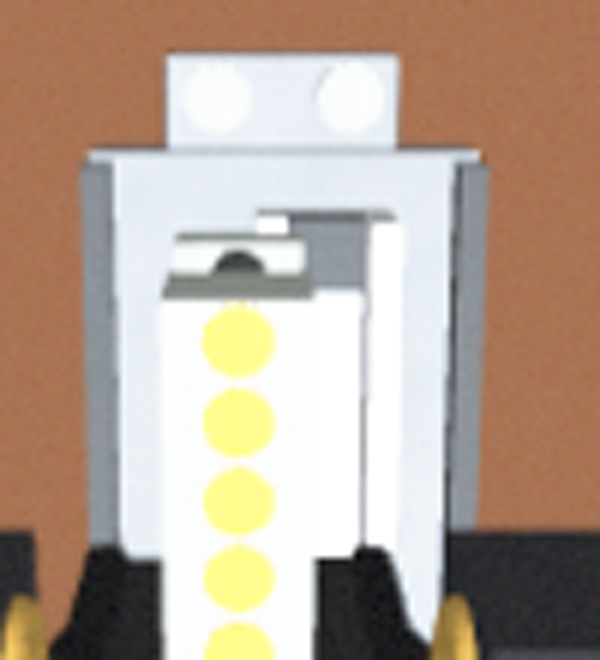

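Pictures 5 and 6: the stick is held squarely. Behind it the channel's nose spans columns 268–281 (wrist pixels), its inner edge is near row 173, and the fence is on the right at columns 282–287. The channel is set well towards the fence side.

```bash
python3 - <<'E'
from h import *
import pickle
p,T=pickle.load(open("w2.pkl","rb"))
c=lambda a,b:(220+a/6-.4,125+b/6-.4)
for n,px,z in[("noseL",c(290,250),.038),("noseR",c(367,250),.038),("inner",c(340,289),.038),("outer",c(340,216),.038),("fenceR",c(402,240),.046),("fenceL",c(371,240),.046),("lowL",c(258,225),.036)]:
    X=pt(p,px,z,T)[0]; print(n,X.round(4),"tool",np.round((np.linalg.inv(T)@np.r_[X,1])[:3],4))
E
```

```text
noseL [ 0.5182 -0.1621  0.038 ] tool [0.0099 0.1745 0.0184]
noseR [ 0.5033 -0.1577  0.038 ] tool [0.0254 0.1746 0.0184]
inner [ 0.5107 -0.1516  0.038 ] tool [0.0201 0.1746 0.0104]
outer [ 0.5067 -0.1659  0.038 ] tool [0.0199 0.1746 0.0252]
fenceR [ 0.4965 -0.159   0.046 ] tool [0.0316 0.1667 0.0216]
fenceL [ 0.5024 -0.1608  0.046 ] tool [0.0256 0.1667 0.0216]
lowL [ 0.523  -0.1685  0.036 ] tool [0.0035 0.1765 0.0232]
```

>>> {"fn": "step_arm", "kwargs": {
  "deltas": [
    [[0.1, 0, 0.01, 0.004, 0], [0.1, 0, 0.03, 0.004, 0], [0.1, 0, 0.055, 0.004, 0], [0.1, 0, 0.08, 0.004, 0], [0.1, 0, 0.1, 0.004, 0], [0.1, 0, 0.115, 0.004, 0], [0.1, 0, 0.125, 0.004, 0], [0.1, 0, 0.13, 0.004, 0], [0.1, 0, 0.132, 0.004, 0], [0.1, 0, 0.132, 0.004, 0], [0.1, 0, 0.132, 0.004, 0], [0.1, 0, 0.132, 0.004, 0]]
  ]
}}

```text
time_s: 7.35
eef_pos: [0.5335, -0.1505, 0.082]
tcp_rot: [-89.8, -0.2, 163.8]
force: [-0.6, -0.2, -0.7]
width: 0.156
```

>>> {"fn": "step_arm", "kwargs": {
  "deltas": [
    [[0.1, 0, 0, 0, 0], [0.1, 0, 0, 0, 0]]
  ]
}}

```text
time_s: 7.52
eef_pos: [0.5341, -0.1506, 0.0829]
tcp_rot: [-89.8, -0.1, 163.8]
force: [0.5, 0.6, -0.8]
width: 0.158
```

>>> {"fn": "step_arm", "kwargs": {
  "deltas": [
    [[0.1, 0, 0.003, 0, 0], [0.1, 0.001, 0.006, 0, 0], [0.1, 0.004, 0.006, 0, 0], [0.1, 0.008, 0.006, 0, 0], [0.1, 0.011, 0.006, 0, 0], [0.1, 0.013, 0.006, 0, 0], [0.1, 0.013, 0.006, 0, 0], [0.1, 0.013, 0.006, 0, 0]]
  ]
}}

```text
time_s: 8.18
eef_pos: [0.5216, -0.1469, 0.0771]
tcp_rot: [-89.8, -0.1, 163.8]
force: [-0.1, -0.6, -0.9]
width: 0.157
```

>>> {"fn": "step_arm", "kwargs": {
  "deltas": [
    [[0.1, 0.0005, 0, 0, 0], [0.1, 0.001, 0, 0, 0], [0.1, 0.0015, 0, 0, 0], [0.1, 0.002, 0, 0, 0], [0.1, 0.002, 0, 0, 0]]
  ]
}}

```text
time_s: 8.6
eef_pos: [0.5196, -0.1463, 0.0771]
tcp_rot: [-89.8, -0.1, 163.8]
force: [-0.4, 0.7, -0.9]
width: 0.158
```

>>> {"fn": "step_arm", "kwargs": {
  "deltas": [
    [[0.1, 0.0005, 0, 0, 0], [0.1, 0.001, 0, 0, 0], [0.1, 0.0015, 0, 0, 0], [0.1, 0.0015, 0, 0, 0]]
  ]
}}

```text
time_s: 8.93
eef_pos: [0.518, -0.1459, 0.077]
tcp_rot: [-89.8, -0.1, 163.8]
force: [-0.5, -0.9, -1.6]
width: 0.158
```

>>> {"fn": "step_arm", "kwargs": {
  "deltas": [
    [[0.1, 0.0005, 0, 0, 0], [0.1, 0.001, 0, 0, 0], [0.1, 0.001, 0, 0, 0]]
  ]
}}

```text
time_s: 9.18
eef_pos: [0.5169, -0.1456, 0.077]
tcp_rot: [-89.8, -0.1, 163.8]
force: [0.8, 0.6, -1.3]
width: 0.158
```

>>> {"fn": "step_arm", "kwargs": {
  "deltas": [
    [[0.1, 0.0004, 0, 0, 0], [0.1, 0.0008, 0, 0, 0], [0.1, 0.0008, 0, 0, 0]]
  ]
}}

```text
time_s: 9.43
eef_pos: [0.516, -0.1453, 0.077]
tcp_rot: [-89.8, -0.1, 163.8]
force: [0.4, -0.2, -0.6]
width: 0.157
```

>>> {"fn": "step_arm", "kwargs": {
  "deltas": [
    [[0.1, 0.0004, 0, 0, 0], [0.1, 0.0008, 0, 0, 0], [0.1, 0.0008, 0, 0, 0]]
  ]
}}

```text
time_s: 9.68
eef_pos: [0.5152, -0.1451, 0.077]
tcp_rot: [-89.8, -0.1, 163.8]
force: [-0.6, 1.3, -0.9]
width: 0.155
```

>>> {"fn": "step_arm", "kwargs": {
  "deltas": [
    [[0.1, 0.0004, 0, 0, 0], [0.1, 0.0008, 0, 0, 0], [0.1, 0.0008, 0, 0, 0]]
  ]
}}

```text
time_s: 9.93
eef_pos: [0.5143, -0.1449, 0.077]
tcp_rot: [-89.8, -0.1, 163.8]
force: [0.0, 0.5, -0.1]
width: 0.157
```

```bash
python3 - <<'E'
from h import *
print(monitor.read_state()["force"])
E
```

```text
[ 0.01006369  0.51628573 -0.05702255]
```

>>> {"fn": "step_arm", "kwargs": {
  "deltas": [
    [[0.1, 0.0004, 0, 0, 0], [0.1, 0.0008, 0, 0, 0], [0.1, 0.0008, 0, 0, 0]]
  ]
}}

```text
time_s: 10.18
eef_pos: [0.5139, -0.1447, 0.0771]
tcp_rot: [-89.8, -0.1, 163.8]
force: [0.7, -0.6, -0.5]
width: 0.156
```

>>> {"fn": "step_arm", "kwargs": {
  "deltas": [
    [[0.1, 0.0004, 0, 0, 0], [0.1, 0.0008, 0, 0, 0], [0.1, 0.0008, 0, 0, 0]]
  ]
}}

```text
time_s: 10.43
eef_pos: [0.5138, -0.1445, 0.0774]
tcp_rot: [-89.9, 0.0, 163.8]
force: [3.0, -1.6, -2.3]
width: 0.157
```

>>> {"fn": "step_arm", "kwargs": {
  "deltas": [
    [[0.1, 0.0004, 0, 0, 0], [0.1, 0.0008, 0, 0, 0], [0.1, 0.0008, 0, 0, 0]]
  ]
}}

```text
time_s: 10.68
eef_pos: [0.5137, -0.1443, 0.0776]
tcp_rot: [-89.9, 0.1, 163.8]
force: [2.1, -0.4, -2.3]
width: 0.158
```

The fence contact is clear: the arm stalls with about 3 N at TCP (0.514, -0.1447), which agrees with the top view. I'll back off 1.5 mm and then slide rearwards against the follower.

>>> {"fn": "step_arm", "kwargs": {
  "deltas": [
    [[0.1, -0.0008, 0, 0, 0], [0.1, -0.0016, 0, 0, 0], [0.1, -0.0016, 0, 0, 0], [0.1, -0.0016, 0, -0.002, 0], [0.1, -0.0016, 0, -0.005, 0], [0.1, -0.0016, 0, -0.008, 0], [0.1, -0.0016, 0, -0.011, 0], [0.1, -0.0016, 0, -0.014, 0], [0.1, -0.0016, 0, -0.015, 0], [0.1, -0.0016, 0, -0.015, 0]]
  ]
}}

```text
time_s: 11.52
eef_pos: [0.5191, -0.1302, 0.0774]
tcp_rot: [-89.9, 0.1, 163.8]
force: [-1.3, -2.0, -0.8]
width: 0.159
```

>>> {"fn": "step_arm", "kwargs": {
  "deltas": [
    [[0.1, 0, 0, -0.002, 0], [0.1, 0, 0, -0.005, 0], [0.1, 0, 0, -0.008, 0], [0.1, 0, 0, -0.011, 0], [0.1, 0, 0, -0.014, 0], [0.1, 0, 0, -0.017, 0], [0.1, 0, 0, -0.02, 0], [0.1, 0, 0, -0.023, 0], [0.1, 0, 0, -0.025, 0], [0.1, 0, 0, -0.025, 0], [0.1, 0, 0, -0.025, 0]]
  ]
}}

```text
time_s: 12.43
eef_pos: [0.526, -0.1062, 0.0774]
tcp_rot: [-89.8, 0.1, 163.8]
force: [-0.4, -3.9, -0.1]
width: 0.156
```

```bash
python3 - <<'E'
from h import *
T=tcp(); s=monitor.read_state(); print(s["time_s"],s["eef_pos"],s["tcp_rot"],s["force"])
p=eyes.get_image("wrist"); save(p,"w3.png",(170,90,370,240),4)
E
```

```text
12.4333 [ 0.52602847 -0.1061603   0.07737153] [-8.98487541e+01  7.45963541e-02  1.63813608e+02] [-0.38011625 -3.88031667 -0.12332061]
```

View pics/w3.png

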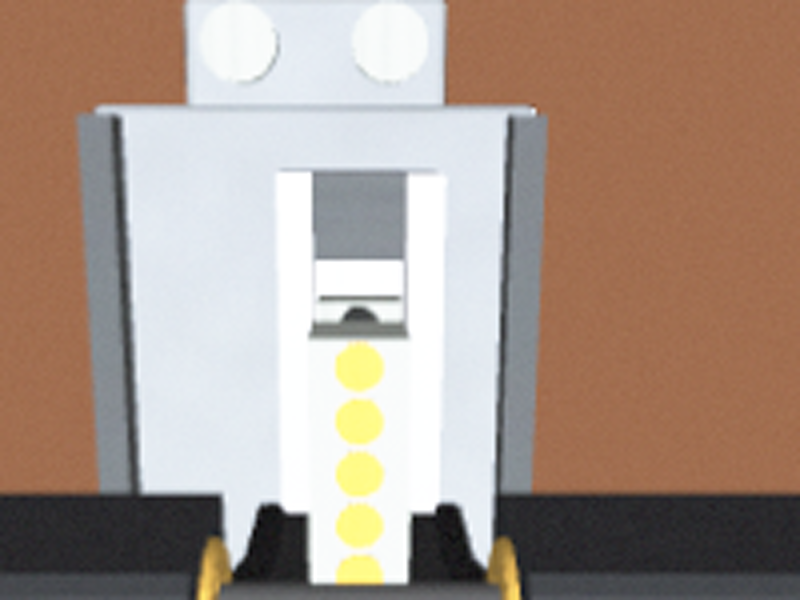

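Picture 7: the stick is centred between the channel walls (crop columns 311–408). Its front end is clear behind the nose, with a strip of floor showing at rows 260–297. I'll lower it now.

>>> {"fn": "step_arm", "kwargs": {
  "deltas": [
    [[0.1, 0, 0.002, 0, 0], [0.1, 0, 0.004, 0, 0], [0.1, 0, 0.006, 0, 0], [0.1, 0, 0.008, 0, 0], [0.1, 0, 0.01, 0, 0], [0.1, 0, 0.012, 0, 0], [0.1, 0, 0.013, 0, 0], [0.1, 0, 0.014, 0, 0], [0.1, 0, 0.014, 0, 0], [0.1, 0, 0.014, 0, 0]]
  ]
}}

```text
time_s: 13.32
eef_pos: [0.5259, -0.1063, 0.0631]
tcp_rot: [-89.8, 0.1, 163.8]
force: [-0.7, -4.2, -1.4]
width: 0.159
```

>>> {"fn": "step_arm", "kwargs": {
  "deltas": [
    [[0.1, 0, 0.0005, 0, 0], [0.1, 0, 0.001, 0, 0], [0.1, 0, 0.0015, 0, 0], [0.1, 0, 0.0015, 0, 0]]
  ]
}}

```text
time_s: 13.65
eef_pos: [0.5259, -0.1063, 0.0616]
tcp_rot: [-89.9, 0.1, 163.8]
force: [-1.1, -3.8, 0.7]
width: 0.155
```

>>> {"fn": "step_arm", "kwargs": {
  "deltas": [
    [[0.1, 0, 0.0005, 0, 0], [0.1, 0, 0.001, 0, 0], [0.1, 0, 0.001, 0, 0]]
  ]
}}

```text
time_s: 13.9
eef_pos: [0.5259, -0.1063, 0.0606]
tcp_rot: [-89.9, 0.1, 163.8]
force: [-0.5, -5.0, 0.4]
width: 0.158
```

>>> {"fn": "step_arm", "kwargs": {
  "deltas": [
    [[0.1, 0, 0.0005, 0, 0], [0.1, 0, 0.001, 0, 0], [0.1, 0, 0.001, 0, 0]]
  ]
}}

```text
time_s: 14.15
eef_pos: [0.5259, -0.1063, 0.0595]
tcp_rot: [-89.9, 0.1, 163.8]
force: [-0.2, -3.1, 1.3]
width: 0.162
```

>>> {"fn": "step_arm", "kwargs": {
  "deltas": [
    [[0.1, 0, 0.0004, 0, 0], [0.1, 0, 0.0008, 0, 0], [0.1, 0, 0.0008, 0, 0]]
  ]
}}

```text
time_s: 14.4
eef_pos: [0.526, -0.1063, 0.0594]
tcp_rot: [-89.8, 0.1, 163.8]
force: [-2.5, -4.1, 5.0]
width: 0.16
```

>>> {"fn": "step_arm", "kwargs": {
  "deltas": [
    [[0.1, 0, -0.0004, 0.0005, 0], [0.1, 0, -0.0004, 0.0015, 0], [0.1, 0, -0.0004, 0.0025, 0], [0.1, 0, -0.0004, 0.0025, 0]]
  ]
}}

```text
time_s: 14.73
eef_pos: [0.5251, -0.1089, 0.0595]
tcp_rot: [-89.8, 0.1, 163.8]
force: [-1.2, -4.0, -0.1]
width: 0.159
```

>>> {"fn": "step_arm", "kwargs": {
  "deltas": [
    [[0.1, 0, 0, 0.0005, 0], [0.1, 0, 0, 0.001, 0], [0.1, 0, 0, 0.001, 0]]
  ]
}}

```text
time_s: 14.98
eef_pos: [0.5248, -0.1099, 0.0595]
tcp_rot: [-89.8, 0.1, 163.8]
force: [-0.9, -4.7, -0.6]
width: 0.157
```

>>> {"fn": "step_arm", "kwargs": {
  "deltas": [
    [[0.1, 0, 0, 0.0005, 0], [0.1, 0, 0, 0.001, 0], [0.1, 0, 0, 0.001, 0]]
  ]
}}

```text
time_s: 15.23
eef_pos: [0.5245, -0.1109, 0.0595]
tcp_rot: [-89.8, 0.1, 163.8]
force: [-1.6, -5.2, 1.2]
width: 0.159
```

>>> {"fn": "step_arm", "kwargs": {
  "deltas": [
    [[0.1, 0, 0, 0.0005, 0], [0.1, 0, 0, 0.001, 0], [0.1, 0, 0, 0.001, 0]]
  ]
}}

```text
time_s: 15.48
eef_pos: [0.5245, -0.1113, 0.0595]
tcp_rot: [-89.9, 0.1, 163.8]
force: [-0.3, 1.0, -0.3]
width: 0.16
```

>>> {"fn": "step_arm", "kwargs": {
  "deltas": [
    [[0.1, 0, 0, 0.0005, 0], [0.1, 0, 0, 0.001, 0], [0.1, 0, 0, 0.001, 0]]
  ]
}}

```text
time_s: 15.73
eef_pos: [0.5244, -0.1114, 0.0596]
tcp_rot: [-90.0, 0.1, 163.8]
force: [-1.6, 4.9, 1.3]
width: 0.158
```

>>> {"fn": "step_arm", "kwargs": {
  "deltas": [
    [[0.1, 0, 0, -0.0008, 0], [0.1, 0, 0, -0.0008, 0], [0.3, 0, -0.0005, -0.0008, 0], [0.35, 0, -0.0005, -0.0008, 0], [0.35, 0, -0.0005, -0.0008, 0], [0.35, 0, -0.0005, -0.0008, 0], [0.35, 0, -0.0005, -0.0008, 0], [0.35, 0, -0.005, -0.0008, 0], [0.35, 0, -0.015, -0.0008, 0], [0.35, 0, -0.025, -0.0008, 0]]
  ]
}}

```text
time_s: 16.57
eef_pos: [0.5247, -0.1106, 0.0853]
tcp_rot: [-89.9, 0.1, 163.8]
force: [0.5, 0.0, -0.3]
width: 0.346
```

>>> {"fn": "step_arm", "kwargs": {
  "deltas": [
    [[0.45, 0, -0.02, 0, 0], [0.45, 0, -0.045, 0, 0], [0.45, 0, -0.07, 0, 0], [0.45, 0, -0.09, 0, 0], [0.45, 0, -0.1, 0, 0], [0.45, 0, -0.1, 0, 0], [0.45, 0, -0.1, 0, 0]]
  ]
}}

```text
time_s: 17.15
eef_pos: [0.5243, -0.1103, 0.1856]
tcp_rot: [-90.0, 0.1, 163.8]
force: [-1.1, 0.1, -0.6]
width: 0.454
```

```bash
python3 - <<'E'
from h import *
T=tcp(); s=monitor.read_state(); print(s["time_s"],s["eef_pos"],s["tcp_rot"],s["force"])
p=eyes.get_image("wrist"); save(p,"w4.png",s=1.5)
import pickle; pickle.dump((p,T),open("w4.pkl","wb"))
E
```

```text
17.15 [ 0.52431762 -0.11029419  0.1855947 ] [-8.99956050e+01  1.17542199e-01  1.63773232e+02] [-1.07840922  0.05075168 -0.58719943]
```

View pics/w4.png

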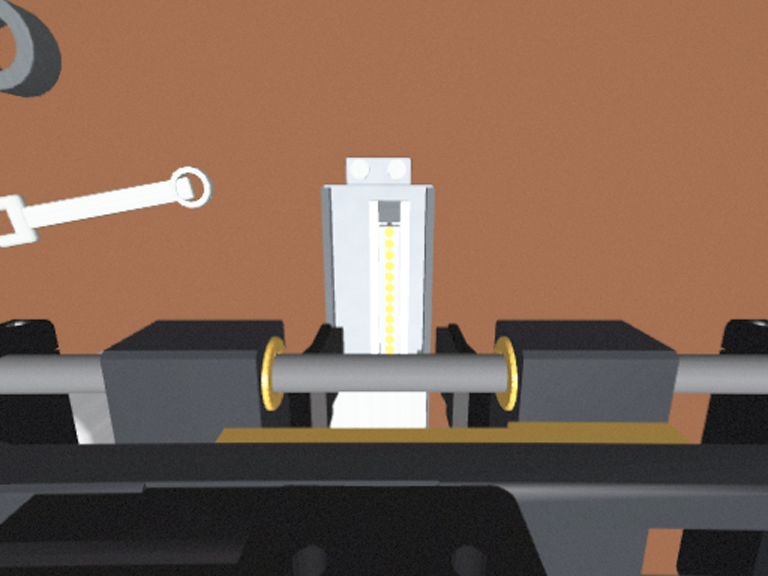

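Picture 8: the stick lies against the nose (row 222 of the 1.5x picture), straight between the walls. Next is the knob.

>>> {"fn": "step_arm", "kwargs": {
  "deltas": [
    [[0.5, -0.001, 0, -0.01, 0], [0.5, -0.002, 0, -0.03, 0], [0.5, -0.004, 0, -0.055, 0], [0.5, -0.006, 0, -0.08, 0], [0.5, -0.008, 0, -0.105, 0], [0.5, -0.008, 0, -0.121, 0], [0.5, -0.008, 0, -0.127, 0], [0.5, -0.008, 0, -0.129, 0], [0.5, -0.008, 0, -0.129, 0], [0.5, -0.008, 0, -0.129, 0]]
  ]
}}

```text
time_s: 18.03
eef_pos: [0.5669, 0.0107, 0.1839]
tcp_rot: [-89.9, -0.1, 163.7]
force: [-0.1, -0.3, -0.4]
width: 0.5
```

```bash
python3 - <<'E'
from h import *
T=tcp(); s=monitor.read_state(); print(s["time_s"],s["eef_pos"],s["tcp_rot"],s["force"])
p=eyes.get_image("wrist"); save(p,"w5.png",s=1.5)
for d in eyes.silhouettes(p,"rail_knob"):
    print(d["score"],d["point"],pt(p,d["point"],.106,T))
print("expected px of knob at tcp", proj(p,[T[0,3],T[1,3],.106],T))
E
```

```text
18.0333 [0.5669417  0.01073652 0.18385448] [-8.99063571e+01 -8.16327033e-02  1.63738705e+02] [-0.14304381 -0.28567037 -0.42093653]
0.79 [254.4, 164.5] [[ 0.56150236 -0.02382983  0.106     ]]
0.72 [55.3, 10.8] [[ 0.66946957 -0.17281323  0.106     ]]
0.3 [251.9, 112.8] [[ 0.5515049  -0.06466202  0.106     ]]
expected px of knob at tcp [[259.63735235 203.76779094]]
```

View pics/w5.png

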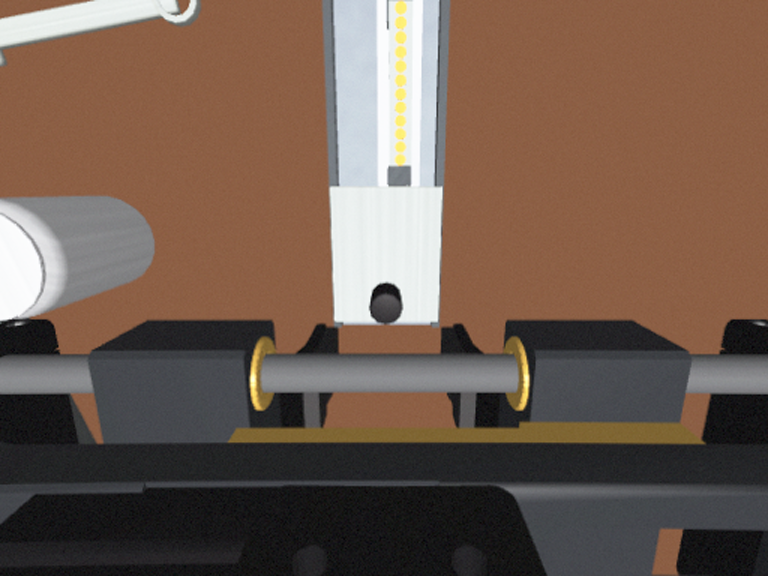

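Picture 9: the knob top is at (257,203), within 2 mm of being under the jaws. The stick has the follower behind it, and the rail is clear.

>>> {"fn": "step_arm", "kwargs": {
  "deltas": [
    [[0.5, -0.0015, 0.01, 0, 0], [0.5, -0.0015, 0.03, 0, 0], [0.5, -0.0015, 0.05, 0, 0], [0.5, -0.0015, 0.07, 0, 0], [0.5, -0.0015, 0.083, 0, 0], [0.5, -0.0015, 0.089, 0, 0], [0.5, -0.0015, 0.091, 0, 0], [0.5, -0.0015, 0.091, 0, 0], [0.5, -0.0015, 0.091, 0, 0]]
  ]
}}

```text
time_s: 18.88
eef_pos: [0.5691, 0.0098, 0.094]
tcp_rot: [-90.0, 0.0, 163.7]
force: [-0.4, -0.1, 0.9]
width: 0.499
```

>>> {"fn": "step_arm", "kwargs": {
  "deltas": [
    [[0.15, 0, 0, 0, 0], [0.15, 0, 0, 0, 0], [0.15, 0, 0, 0, 0], [0.15, 0, 0, 0, 0], [0.15, 0, 0, 0, 0], [0.15, 0, 0, 0, 0]]
  ],
  "grip_force": 12
}}

```text
time_s: 19.38
eef_pos: [0.5691, 0.01, 0.0944]
tcp_rot: [-90.0, 0.1, 163.7]
force: [-0.5, 0.4, 1.9]
width: 0.225
```

>>> {"fn": "step_arm", "kwargs": {
  "deltas": [
    [[0.15, 0, 0, 0.002, 0], [0.15, 0, 0, 0.006, 0], [0.15, 0, 0, 0.011, 0], [0.15, 0, 0, 0.016, 0], [0.15, 0, 0, 0.021, 0], [0.15, 0, 0, 0.026, 0], [0.15, 0, 0, 0.031, 0], [0.15, 0, 0, 0.036, 0], [0.15, 0, 0, 0.041, 0], [0.15, 0, 0, 0.044, 0], [0.15, 0, 0, 0.045, 0], [0.15, 0, 0, 0.045, 0]]
  ]
}}

```text
time_s: 20.38
eef_pos: [0.5562, -0.0339, 0.0944]
tcp_rot: [-89.9, 0.0, 163.7]
force: [-0.8, 0.0, 0.7]
width: 0.226
```

>>> {"fn": "step_arm", "kwargs": {
  "deltas": [
    [[0.15, 0, 0, 0.002, 0], [0.15, 0, 0, 0.006, 0], [0.15, 0, 0, 0.011, 0], [0.15, 0, 0, 0.016, 0], [0.15, 0, 0, 0.021, 0], [0.15, 0, 0, 0.026, 0], [0.15, 0, 0, 0.031, 0], [0.15, 0, 0, 0.036, 0], [0.15, 0, 0, 0.04, 0], [0.15, 0, 0, 0.042, 0], [0.15, 0, 0, 0.042, 0]]
  ]
}}

```text
time_s: 21.3
eef_pos: [0.5441, -0.0751, 0.0944]
tcp_rot: [-89.9, 0.0, 163.7]
force: [0.4, -0.6, -0.9]
width: 0.225
```

>>> {"fn": "step_arm", "kwargs": {
  "deltas": [
    [[0.15, 0, 0, 0.001, 0], [0.15, 0, 0, 0.002, 0], [0.15, 0, 0, 0.003, 0], [0.15, 0, 0, 0.003, 0]]
  ]
}}

```text
time_s: 21.63
eef_pos: [0.5433, -0.0779, 0.0944]
tcp_rot: [-89.9, 0.0, 163.7]
force: [0.3, 1.6, -0.9]
width: 0.226
```

>>> {"fn": "step_arm", "kwargs": {
  "deltas": [
    [[0.15, 0, 0, 0.001, 0], [0.15, 0, 0, 0.002, 0], [0.15, 0, 0, 0.003, 0], [0.15, 0, 0, 0.003, 0]]
  ]
}}

```text
time_s: 21.97
eef_pos: [0.543, -0.0791, 0.0944]
tcp_rot: [-90.1, 0.1, 163.7]
force: [1.3, 10.1, -0.1]
width: 0.225
```

>>> {"fn": "step_arm", "kwargs": {
  "deltas": [
    [[0.15, 0, 0, 0.001, 0], [0.15, 0, 0, 0.0015, 0], [0.15, 0, 0, 0, 0], [0.3, 0, 0, 0, 0], [0.45, 0, 0, 0, 0], [0.45, 0, 0, 0, 0], [0.45, 0, 0, 0, 0], [0.45, 0, 0, 0, 0], [0.45, 0, 0, 0, 0], [0.45, 0, -0.02, 0, 0], [0.45, 0, -0.045, 0, 0], [0.45, 0, -0.06, 0, 0]]
  ]
}}

```text
time_s: 22.97
eef_pos: [0.5437, -0.0794, 0.1564]
tcp_rot: [-90.1, 0.2, 163.7]
force: [0.5, -0.5, 0.6]
width: 0.454
```

>>> {"fn": "step_arm", "kwargs": {
  "deltas": [
    [[0.45, 0, -0.03, 0, 0], [0.45, 0, -0.06, 0, -5], [0.45, 0, -0.09, -0.02, 0], [0.45, 0, -0.1, -0.05, 0], [0.45, 0, -0.1, -0.08, 0], [0.45, 0, -0.1, -0.1, 0], [0.45, 0, -0.1, -0.11, 0], [0.45, 0, -0.1, -0.11, 0], [0.45, 0, -0.1, -0.11, 0]]
  ]
}}

```text
time_s: 23.72
eef_pos: [0.5739, 0.0259, 0.256]
tcp_rot: [-90.0, 0.1, 163.7]
force: [0.2, -0.0, 0.3]
width: 0.449
```

```bash
python3 - <<'E'
from h import *
T=tcp(); s=monitor.read_state(); print(s["time_s"],s["eef_pos"],s["tcp_rot"],s["force"])
p=eyes.get_image("wrist"); save(p,"w6.png",s=1.5)
import pickle; pickle.dump((p,T),open("w6.pkl","wb"))
E
```

```text
23.7167 [0.57386492 0.02594109 0.25599971] [-9.00087096e+01  1.39362984e-01  1.63714994e+02] [ 0.21330913 -0.04795732  0.30991249]
```

View pics/w6.png

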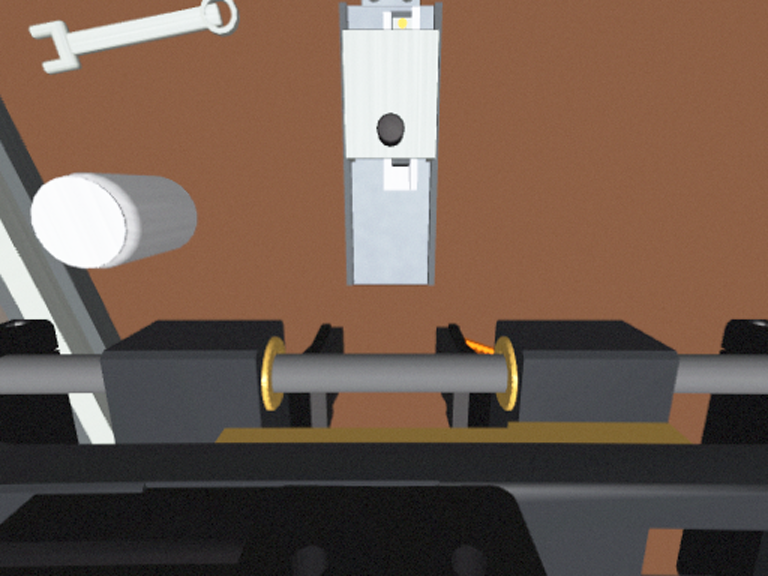

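```bash
python3 - <<'E'
from h import *
import pickle
p,T=pickle.load(open("w6.pkl","rb"))
for n,px,z in[("knob",(390.5,129),.106),("railfront",(390,29.5),.076),("railrear",(390,158),.076),("chan rear floor x122",(397,190),.024),("foll rear top",(400,165),.068)]:
    X=pt(p,np.array(px)/1.5,z,T)[0]; print(n,X.round(4),round(float(X[:2]@[.2797,.9601]),4))
E
```

```text
knob [ 0.544  -0.0757  0.106 ] 0.0795
railfront [ 0.5247 -0.1433  0.076 ] 0.0092
railrear [ 0.5491 -0.0593  0.076 ] 0.0967
chan rear floor x122 [ 0.5499 -0.034   0.024 ] 0.1212
foll rear top [ 0.5428 -0.0525  0.068 ] 0.1015
```

```bash
python3 - <<'E'
from h import *
print(workorder.job_done())
E
```

```text
the job is handed in; nothing more can be done
None
```

The full-length steel stick is loaded in the setter and the cover rail is fully home. I handed the job in at about 24 s, well under the 59 s limit.

- **Loading:** I found the fence by touch at about 3 N and backed off to the channel's middle. The stick pushed the follower back above the nose, then went down to the floor (5 N) and forward against the nose (5 N) before I let go.
- **Cover rail:** I gripped the knob and slid the rail about 93 mm to its hard stop, reaching 10 N there. It didn't jam on the way.
- **Last checks:** In the last picture the rail covers x ≈ 10 to 98 mm. The follower's rear face is at about 102 mm, which matches its loaded reading of 0.030. The knob is at about 80 mm and the gripper was clear with no force on it.
- **One disagreement:** The wrist camera's first estimate put the fence about 2.4 mm short of where it was touched. The top view agreed with the touch, so I used the touch.
- **Bystanders:** None showed any sign of being touched. I didn't take a final top view to check each one.

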